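Index the stain carousel and stand its fallen bottle up

ROBOT

A 6-joint arm with a two-finger parallel gripper is mounted at the origin on the work surface. World frame = base frame: x ahead of the robot, y to its left, z up, the work surface at z = 0. Lengths are in m, angles in rad, forces in N, time in s.
With the tool pointing down it reaches from about 0.325 to 0.9 m from the base axis. Payload 3.5 kg.
Tool frame: the origin (TCP) lies at the very end of the fingers, on their centre line; the grasp point (between the pads) lies 19 mm behind it; z points along the fingers, y is the line along which they close (so a half turn about z gives the same grasp; the last joint's range is limited). The gripper opens to 85 mm and grips with 20 to 120 N. Pads are 22 mm wide; open, the fingers measure 114 mm over their backs; the gripper's body (76 mm by 85 mm) begins 54 mm behind the grasp point. The pads swing forward as they close: fully open they stand 13 mm farther back than shut.
Start: joints at [-1.223, 0.276, -0.026, 1.268, 0, 1.467], TCP at [0.272, -0.563, 0.231] pointing down, gripper open.
Joint ranges: [-3.12, 3.12], [-0.85, 1.88], [-1.08, 1.24], [-1.95, 2.15], [-1.57, 1.53], [-3.14, 3.14]. Speed limits (rad/s): [2.57, 2.57, 3.14, 3.14, 3.14, 3.14].

INTERFACE

Orientations are given as a unit quaternion [x, y, z, w].
In Python, from rig import * gives the robot as it stands.
- The arm moves only by the tool play_rows, never from a script. Its argument "moves" is one flat list of numbers, 5 for each row, row after row: the shift along the world's x, y, z in mm, then the turn about the world's z in rad, then the opening, from -1 (shut) to 1 (fully open). A call has exactly 8 rows; each row is the pose to reach, as a shift and turn from the pose commanded when the call began; what a row does not reach only later rows make up. A row lasts 1/12 s, in which the tool goes at most 41.7 mm and 7.16 degrees, less where a joint would pass 70% of its speed; a pose out of reach is approached as far as the arm can. A call with a gripper value outside its range is refused whole. The fingers move at their own pace and stop on an object; "newtons" is the grip in N (left out, the last holds). Time passes only in rows, so rows that repeat a pose let the fingers close, or fill a call up. It gives the time, the measured TCP pose, the force, the opening and the grip force at its end, in the units of the state.
- get_state(): the state, without advancing time (a new reading comes with each control period).
- snapshot(name): name is "scene" or "top"; returns a dict with "pixels" (400x640x3 uint8, red, green, blue), "vertical_fov" (degrees; the focal length in pixels is half the picture's height over the tangent of half this angle, whatever the lens; pixels are square), "cx", "cy" (the principal point, pixels), "world_from_camera" (4x4, takes a point from camera to world coordinates). Camera axes: x right, y down, z forward; pixel columns grow to the right and rows downward; lengths in m; the calibration is good to about 2 mm. A picture is of the moment at which its call begins. There is no depth.
- job_done(): hands the job in; it is judged then, once.
Trained networks look in a picture, given as the dict that the camera call returned (one of the last four; its "shot" number tells which), for a name from the list of things; names that differ only in an ending like _2 or _b are one class to them, and where a whole thing is asked for, a point or a joint stands for the part that bears it (a point fixed in the world has none). Each returns a list of dicts, best first, with "conf" (0 to 1); they miss things now and then, are a little off and sometimes report something else, mostly with a low value. They report only what shows in the picture. A call takes as long as a camera call. They do not tell look-alikes from the thing itself.
- search_frame(label, picture): "xy" ([column, row] in pixels, amid what is visible of it).
The state is a dict: "time_s": time; "qpos": joint angles; "joint_vel": joint speeds; "joint_torque": joint torques, N m; "position": TCP position; "orientation": TCP orientation; "ft_force": force on the tool from outside, world axes, zero at the start; "torque": the same for the moment, N m; "finger_gap": finger opening in m; "finger_force": force on a finger pad.
Only numpy, scipy, OpenCV 4.12 (cv2) and the standard library are available. Lean on these libraries where they do the work, as an engineer would, in place of code of your own. Each camera call takes 0.05 s, during which the arm holds its last target. There are 200 camera calls.

TASK

Unlock the stain carousel (pressing its paddle down lifts the sprung locking plunger) and turn the table clockwise seen from above until the plunger drops fully home into the next index hole, which is hidden and must be found by feel. Then stand the fallen bottle upright on its foot between the rails at the rim end of its own bay, cap up, and let go. Knock over none of the other bottles and leave everything else on the bench where it is.

Things in the scene. Friction and masses are not known exactly. Their poses are not given: they have to be found in the camera images.
- carousel: fixed base of the stain carousel; origin on the table's axis, at bench height; its -x axis is the carousel's front. The white round table on it is 330 mm across, its top 56 mm above the bench. On it are five radial bays with bottles and, along one radius, the lock: plunger at 70 mm from the axis, rocker pivot at 115 mm, paddle at 160 mm
- turntable (a joint): rotation of the table in rad, 0 at the start (locked), growing clockwise seen from above; stops at 1.95. It turns stiffly (2 to 4 N at the paddle) and stays where it is left. The next index hole is somewhere between 1.05 and 1.57 rad, hidden under the table
- plunger (a joint): lift of the sprung locking plunger in m: 0 = fully home in a hole, 0.0145 = fully raised. Between holes its 12 mm pin rides on the hidden ring at about 0.011 and drops by itself (spring 7 to 9 N) on coming over a hole (16 mm wide), if the paddle is free to rise
- plunger_knob (a point): top centre of the plunger's black knob, 26 mm across, 24 mm high, 122 mm above the bench when home; 70 mm from the axis. It rises with the plunger
- paddle (a point): middle of the paddle's top: steel plate 44 x 44 mm, outer lip 6 mm, 110 mm above the bench when the plunger is home, at the start 0.26 rad clockwise from the front. Pressed down 14 mm (10 N) it raises the plunger fully. Two upright cheeks fixed to the table flank it (radial plates 62 x 5 mm, 52 mm apart, tops 140 mm above the bench): a fingertip between them can press, and push the table round
- bay (a point): where the middle of the fallen bottle's foot belongs: on its bay's floor, 60 mm above the bench, 136.5 mm from the axis; turns with the table. The bay is a radial floor 51 mm wide from 28 to 157 mm from the axis, with a rail 10 mm high on both sides of its outer 57 mm (43 mm between rails) and an end wall 45 mm high at the rim
- fallen_bottle: amber bottle with paper label and black cap, 40 mm diameter up to 66 mm, then a neck 26 mm across and a cap 29 mm across, 22 mm high; 112 mm high in all; about 0.13 kg. Origin at the middle of its foot, z axis from foot to cap. It lies along its bay on its side, foot against the rim wall, cap towards the table's axis
- jar0: small amber bottle or jar standing in another bay, 40 mm diameter, 72 mm high; must stay standing. Origin at the middle of its foot, z up
- jar1: small amber bottle or jar standing in another bay, 40 mm diameter, 66 mm high; must stay standing. Origin at the middle of its foot, z up
- jar2: small amber bottle or jar standing in another bay, 40 mm diameter, 68 mm high; must stay standing. Origin at the middle of its foot, z up
- jar3: small amber bottle or jar standing in another bay, 40 mm diameter, 60 mm high; must stay standing. Origin at the middle of its foot, z up
- wash_bottle: white wash bottle, 64 mm diameter, 175 mm high, standing by; leave alone. Origin under its middle
- beaker: clear plastic beaker, 72 mm across, 95 mm high; leave alone. Origin under its middle
- slide_box: grey slide box 100 x 165 x 38 mm; leave alone. Origin under its middle
- staining_jar: glass staining jar with white lid, 74 x 94 x 81 mm; leave alone. Origin under its middle
Mind the look-alikes: they are no part of the job. Leave any blue look-alike of the fallen_bottle alone.

How it is judged:
By the outcome, as a careful person would: the job done as asked, in the order asked, and still so for the second after the job is handed in, with the robot touching nothing.
It also fails if it takes over 61 s, if anything falls off the work surface, if the arm or the gripper's body presses on something with over 40 N, if the wrist force passes 120 N, or if a joint passes its speed limit or range.

## Working session

There is one attempt and no reset: what is moved stays moved. The work goes in short steps, Python scripts to look and compute and a tool call to move; the robot and the scene stay as the last step left them, time stands still between calls to the robot, and variables do not carry over. Pictures are saved under pics/ and viewed, at most 10 in all, crops included, and the job is handed in when it is done.

Besides the shell and the picture viewer there is one more tool, called by a JSON object that holds its "name" and its "arguments", one argument or row to a line. play_rows: Moves the arm, as the interface text tells. Its arguments: {"type":"object","properties":{"moves":{"type":"array"},"newtons":{"type":"number"}},"required":["moves"]}

```bash
mkdir -p pics; ls
cat > h.py <<'E'
from rig import *
import numpy as np, cv2
def K(p):
    f=200/np.tan(np.radians(p["vertical_fov"])/2); return f,p["cx"],p["cy"]
def ray(p,uv):
    f,cx,cy=K(p); T=np.array(p["world_from_camera"])
    return T[:3,3], T[:3,:3]@np.array([(uv[0]-cx)/f,(uv[1]-cy)/f,1.])
def atz(p,uv,z):
    o,d=ray(p,uv); return o+d*(z-o[2])/d[2]
def tri(obs):
    A=np.zeros((3,3));b=np.zeros(3)
    for p,uv in obs:
        o,d=ray(p,uv); d=d/np.linalg.norm(d); M=np.eye(3)-np.outer(d,d); A+=M;b+=M@o
    return np.linalg.solve(A,b)
def proj(p,X):
    f,cx,cy=K(p); T=np.array(p["world_from_camera"]); c=T[:3,:3].T@(np.array(X)-T[:3,3])
    return np.array([f*c[0]/c[2]+cx,f*c[1]/c[2]+cy])
def save(p,n,box=None,s=1):
    im=cv2.cvtColor(np.array(p["pixels"]),cv2.COLOR_RGB2BGR)
    if box: im=im[box[1]:box[3],box[0]:box[2]]
    cv2.imwrite("pics/"+n,cv2.resize(im,None,fx=s,fy=s,interpolation=cv2.INTER_CUBIC))
E
python3 - <<'E'
from h import *
np.set_printoptions(precision=3,suppress=True)
a=snapshot("scene");b=snapshot("top")
save(a,"s0.png");save(b,"t0.png")
for p in(a,b):
    print(p["vertical_fov"],np.array(p["world_from_camera"]))
for n in["carousel","turntable","plunger_knob","paddle","bay","fallen_bottle","jar0","jar1","jar2","jar3","wash_bottle"]:
    for p in (a,b):
        print(n,[(np.round(r["xy"]).tolist(),round(r["conf"],2)) for r in search_frame(n,p)[:5]])
s=get_state();print(s)
E
```

```text
pics
54.56146590860398 [[ 0.788  0.505 -0.353  0.845]
 [ 0.616 -0.639  0.46  -0.467]
 [ 0.006 -0.58  -0.815  0.957]
 [ 0.     0.     0.     1.   ]]
57.58963304433563 [[ 0.014 -0.997  0.082  0.403]
 [-1.    -0.014  0.    -0.02 ]
 [ 0.001 -0.082 -0.997  0.971]
 [ 0.     0.     0.     1.   ]]
carousel [([343.0, 255.0], 0.6)]
carousel [([332.0, 146.0], 0.58), ([332.0, 142.0], 0.52)]
turntable [([345.0, 255.0], 0.91)]
turntable [([332.0, 142.0], 0.97)]
plunger_knob [([398.0, 262.0], 0.61), ([369.0, 209.0], 0.37)]
plunger_knob []
paddle [([320.0, 196.0], 0.54)]
paddle [([307.0, 191.0], 0.65)]
bay [([341.0, 253.0], 0.76)]
bay [([330.0, 143.0], 0.82)]
fallen_bottle [([307.0, 264.0], 0.94), ([189.0, 239.0], 0.56)]
fallen_bottle [([376.0, 159.0], 0.95), ([417.0, 287.0], 0.66)]
jar0 [([400.0, 263.0], 0.81), ([336.0, 296.0], 0.81), ([370.0, 210.0], 0.7), ([297.0, 229.0], 0.64)]
jar0 [([353.0, 191.0], 0.8), ([385.0, 116.0], 0.76), ([281.0, 139.0], 0.74), ([322.0, 86.0], 0.73)]
jar1 [([400.0, 263.0], 0.81), ([336.0, 296.0], 0.81), ([370.0, 210.0], 0.7), ([297.0, 229.0], 0.64)]
jar1 [([353.0, 191.0
[... 330 characters left out ...]
81), ([370.0, 210.0], 0.7), ([297.0, 229.0], 0.64)]
jar3 [([353.0, 191.0], 0.8), ([385.0, 116.0], 0.76), ([281.0, 139.0], 0.74), ([322.0, 86.0], 0.73)]
wash_bottle [([423.0, 146.0], 0.73)]
wash_bottle [([158.0, 145.0], 0.86)]
{'time_s': 1.2, 'qpos': array([-1.223,  0.276, -0.026,  1.268, -0.   ,  1.467]), 'joint_vel': array([ 0.002,  0.001, -0.001, -0.002, -0.001, -0.001]), 'joint_torque': array([ -0.002, -44.551,  29.556,   0.001,  -0.   ,   0.   ]), 'position': array([ 0.272, -0.563,  0.231]), 'orientation': array([ 0.975,  0.224, -0.   ,  0.   ]), 'ft_force': array([ 0.37 , -0.482,  0.986]), 'torque': array([ 0.014, -0.037, -0.055]), 'finger_force': 0.0, 'finger_gap': 0.08516322199146459}
```

View pics/s0.png

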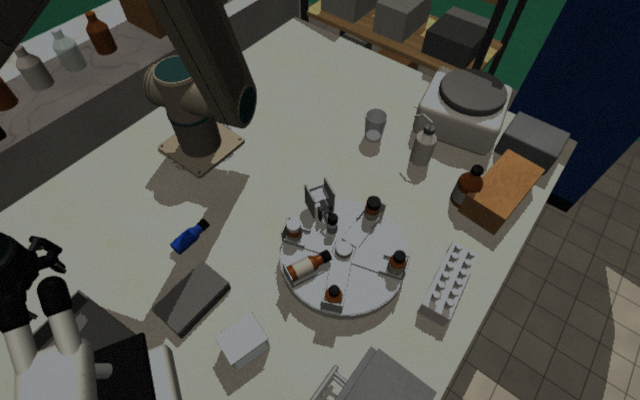

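View pics/t0.png

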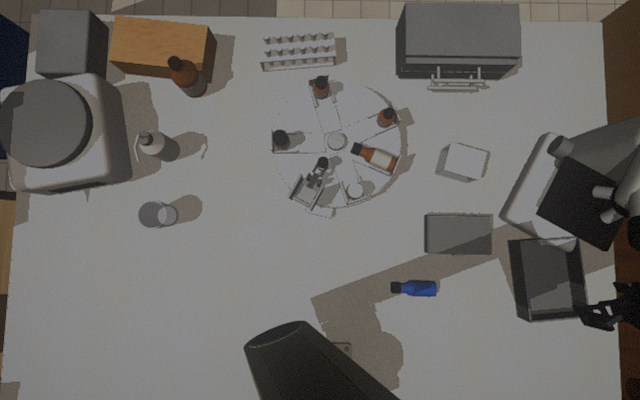

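The top view shows the carousel hub at about (336,141), the paddle and cheeks at (308,188), and the amber fallen bottle at (376,157). In the scene view these are (344,249), (318,192) and (307,264). There are two fallen-bottle candidates. The amber one lies in a bay at top (376,157). The blue look-alike lies on the bench at top (417,287). The amber one fits. I'll confirm it in one crop.

Run:
```python
from h import *
np.set_printoptions(precision=4,suppress=True)
a=snapshot("scene");b=snapshot("top")
A=cv2.resize(np.array(a["pixels"])[165:325,265:425],None,fx=3.75,fy=3.75,interpolation=cv2.INTER_CUBIC)[:,:,::-1]
B=cv2.resize(np.array(b["pixels"])[70:220,260:410],None,fx=4,fy=4,interpolation=cv2.INTER_CUBIC)[:,:,::-1]
cv2.imwrite("pics/c1.png",A);cv2.imwrite("pics/c2.png",B)
import pickle
pickle.dump([{k:v for k,v in p.items()} for p in(a,b)],open("shots.pkl","wb"))
print("hub",tri([(a,(344,249)),(b,(336,141))]))
print("bottle",tri([(a,(307,264)),(b,(376,159))]))
print("paddle",tri([(a,(320,196)),(b,(307,191))]))
for n,ua,ub in[("j",(400,263),(322,86)),("j",(336,296),(385,116)),("j",(370,210),(281,139)),("j",(297,229),(353,191))]: print(n,tri([(a,ua),(b,ub)]))
```

```text
hub [ 0.6169 -0.0558  0.0716]
bottle [ 0.5715 -0.153   0.0846]
paddle [0.4854 0.0131 0.1147]
j [ 0.7506 -0.0168  0.0974]
j [ 0.6777 -0.1753  0.0895]
j [0.6115 0.0767 0.0918]
j [ 0.4912 -0.0955  0.0924]
```

View pics/c1.png

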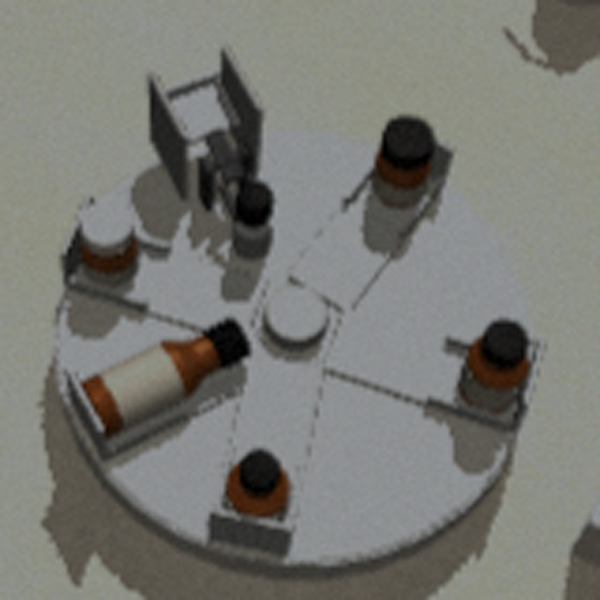

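View pics/c2.png

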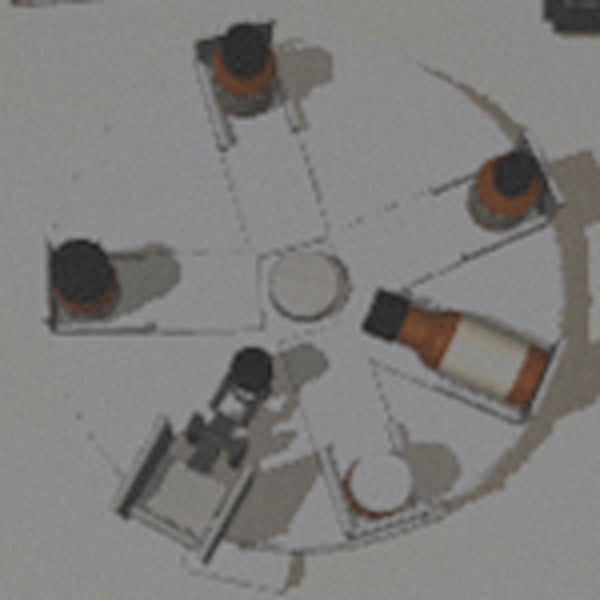

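The crops confirm the amber bottle with the paper label. Its foot is at the rim wall and its cap points to the axis (scene cap about (325,256), foot about (290,272)). Next I fit the carousel pose.

```bash
cat > fit.py <<'E'
from h import *
import pickle
from scipy.optimize import least_squares
np.set_printoptions(precision=4,suppress=True)
a,b=pickle.load(open("shots.pkl","rb"))
c1=lambda u,v:(265+u/3.75-.5,165+v/3.75-.5)
c2=lambda u,v:(260+u/4-.5,70+v/4-.5)
pt={"hub":(c1(296,312),c2(308,284)),"paddle":(c1(200,108),c2(187,498)),"knob":(c1(254,196),c2(251,366)),
"capend":(c1(238,336),c2(376,312)),"footmid":(c1(100,403),c2(537,375))}
for k,(u,v) in pt.items(): print(k,tri([(a,u),(b,v)]))
def res(q):
    x,y,th=q; d=np.array([np.cos(th),np.sin(th)]); r=[]
    for k,R,z in(("hub",0,.072),("paddle",.158,.110),("knob",.07,.122)):
        X=[x+R*d[0],y+R*d[1],z]
        for p,uv in zip((a,b),pt[k]): r+=list(proj(p,X)-uv)
    return r
s=least_squares(res,[.617,-.056,2.65]);print(s.x,np.array(s.fun))
x,y,th=s.x
def draw(p,n,off,sc):
    im=cv2.imread("pics/"+n)
    D=lambda P,c:cv2.polylines(im,[np.int32([(proj(p,X)+.5-off)*sc for X in P])],False,c,1)
    D([[x+.165*np.cos(t),y+.165*np.sin(t),.056] for t in np.linspace(0,6.29,90)],(0,255,0))
    R=lambda r,t,z:[x+r*np.cos(th)-t*np.sin(th),y+r*np.sin(th)+t*np.cos(th),z]
    D([R(.138,-.022,.11),R(.182,-.022,.11),R(.182,.022,.11),R(.138,.022,.11),R(.138,-.022,.11)],(0,0,255))
    for t in(-.026,.026): D([R(.129,t,.14),R(.191,t,.14)],(255,0,0))
    return im
i1=draw(a,"c1.png",np.array([265,165]),3.75);i2=draw(b,"c2.png",np.array([260,70]),4)
cv2.imwrite("pics/o.png",cv2.resize(np.hstack([i1,i2]),(800,400)))
E
python3 fit.py
```

```text
hub [ 0.6159 -0.057   0.0795]
paddle [0.4776 0.0143 0.1191]
knob [ 0.5547 -0.0231  0.1245]
capend [ 0.5976 -0.0987  0.0861]
footmid [ 0.5588 -0.1954  0.0949]
[ 0.6167 -0.0555  2.6642] [ 0.6526  1.085  -0.5516  0.6003  0.5234  1.0559 -0.7933  1.0957  0.6254
  0.4219  0.6981  0.9029]
```

View pics/o.png

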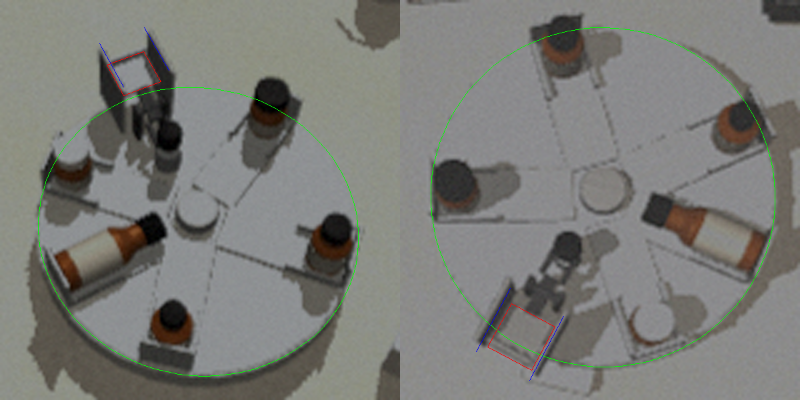

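The overlay fits: the rim circle and paddle agree within about 2 mm. Axis is at (0.617,-0.056), the lock at 152.6° and the bottle bay at 247.7°. Now moving above the paddle with the fingers shut.

{"name": "play_rows", "arguments": {
  "moves": [13,36,0,0.12,-1,25,73,0,0.24,-1,38,109,0,0.36,-1,51,145,0,0.48,-1,63,182,0,0.6,-1,76,218,0,0.72,-1,89,255,0,0.84,-1,101,291,0,0.96,-1],
  "newtons": 30
}}

```text
time_s: 1.97
position: [0.3736, -0.2698, 0.2315]
orientation: [0.76, 0.65, 0.0, 0.0]
ft_force: [1.0, -1.0, -0.2]
finger_gap: 0.0002
finger_force: 0.0
```

{"name": "play_rows", "arguments": {
  "moves": [13,36,0,0.12,-1,25,73,0,0.24,-1,38,109,0,0.36,-1,51,145,0,0.48,-1,63,182,0,0.6,-1,76,218,0,0.72,-1,89,255,0,0.84,-1,101,290,0,0.96,-1]
}}

```text
time_s: 2.63
position: [0.4747, 0.0205, 0.2317]
orientation: [0.373, 0.928, 0.0, 0.001]
ft_force: [1.0, -0.4, -0.1]
finger_gap: 0.0003
finger_force: 0.0
```

{"name": "play_rows", "arguments": {
  "moves": [0,0,0,0.12,-1,0,0,-20,0.24,-1,0,0,-40,0.29,-1,0,0,-60,0.29,-1,0,0,-75,0.29,-1,0,0,-75,0.29,-1,0,0,-75,0.29,-1,0,0,-75,0.29,-1]
}}

```text
time_s: 3.3
position: [0.475, 0.0183, 0.1573]
orientation: [0.238, 0.971, 0.0, 0.001]
ft_force: [-0.5, 0.2, -0.2]
finger_gap: -0.0002
finger_force: 0.0
```

Run:
```python
from h import *
a=snapshot("scene");b=snapshot("top")
A=cv2.resize(np.array(a["pixels"])[140:260,260:380],(400,400),interpolation=cv2.INTER_CUBIC)
B=cv2.resize(np.array(b["pixels"])[110:230,240:360],(400,400),interpolation=cv2.INTER_CUBIC)
cv2.imwrite("pics/p1.png",np.hstack([A,B])[:,:,::-1])
print([proj(a,[.4745,.0183,.157]),proj(a,[.4745,.0183,.11])])
```

```text
[array([318.24489464, 183.13420546]), array([318.09619768, 193.73234565])]
```

View pics/p1.png

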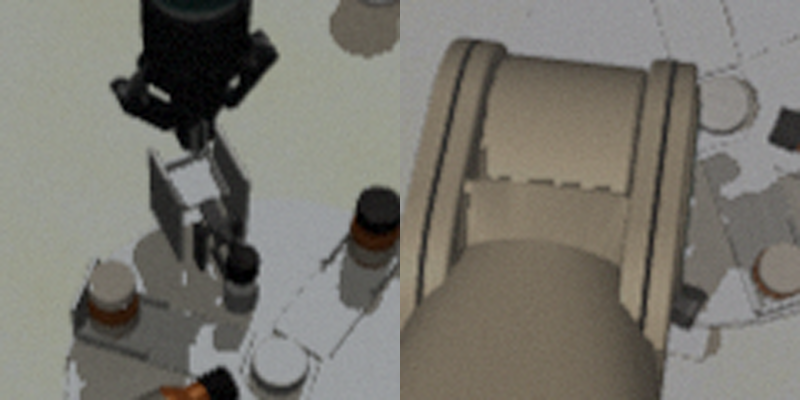

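The fingertip is above the paddle, but the gripper knuckles would sit near the cheeks. I'll turn a quarter turn so the fingers' wide direction is radial, then go down.

{"name": "play_rows", "arguments": {
  "moves": [0,0,0,0.12,-1,0,0,0,0.24,-1,0,0,0,0.36,-1,0,0,0,0.48,-1,0,0,0,0.6,-1,0,0,0,0.72,-1,0,0,0,0.84,-1,0,0,0,0.96,-1]
}}

```text
time_s: 4.07
position: [0.4753, 0.0183, 0.1577]
orientation: [-0.24, 0.971, -0.0, 0.001]
ft_force: [0.7, -0.5, 0.6]
finger_gap: -0.0001
finger_force: 0.0
```

{"name": "play_rows", "arguments": {
  "moves": [0,0,0,0.12,-1,0,0,0,0.24,-1,0,0,0,0.36,-1,0,0,0,0.48,-1,0,0,-10,0.6,-1,0,0,-20,0.61,-1,0,0,-30,0.61,-1,0,0,-40,0.61,-1]
}}

```text
time_s: 4.73
position: [0.4745, 0.0184, 0.1159]
orientation: [-0.517, 0.856, -0.0, 0.0]
ft_force: [0.5, 1.1, 0.7]
finger_gap: -0.0001
finger_force: 0.0
```

{"name": "play_rows", "arguments": {
  "moves": [0,0,-3,0,-1,0,0,-6,0,-1,0,0,-9,0,-1,0,0,-12,0,-1,0,0,-15,0,-1,0,0,-17,0,-1,0,0,-19,0,-1,0,0,-19,0,-1]
}}

```text
time_s: 5.4
position: [0.4725, 0.0189, 0.0976]
orientation: [-0.518, 0.856, 0.001, -0.001]
ft_force: [-5.5, 0.9, 10.4]
finger_gap: 0.0002
finger_force: 5.2
```

```bash
python3 -c "
import numpy as np
t0=np.radians(152.5);f=lambda d:np.array([616.7+160*np.cos(t0-d),-55.5+160*np.sin(t0-d)])
for d in np.arange(0,1.8,.05): print(round(d,2),np.round(f(d)-f(0)).astype(int))"
```

```text
0.0 [0 0]
0.05 [4 7]
0.1 [ 8 14]
0.15 [13 20]
0.2 [18 27]
0.25 [23 33]
0.3 [28 39]
0.35 [34 44]
0.4 [40 49]
0.45 [46 54]
0.5 [53 59]
0.55 [60 63]
0.6 [67 67]
0.65 [74 71]
0.7 [81 74]
0.75 [88 77]
0.8 [96 79]
0.85 [104  82]
0.9 [112  83]
0.95 [119  85]
1.0 [127  85]
1.05 [135  86]
1.1 [143  86]
1.15 [151  86]
1.2 [159  85]
1.25 [167  84]
1.3 [175  83]
1.35 [183  81]
1.4 [191  79]
1.45 [198  76]
1.5 [206  73]
1.55 [213  70]
1.6 [220  66]
1.65 [227  62]
1.7 [233  57]
1.75 [240  53]
```

{"name": "play_rows", "arguments": {
  "moves": [0,0,-2,0,-1,0,0,-3,0,-1,2,4,-3,-0.025,-1,4,7,-3,-0.05,-1,6,10,-3,-0.075,-1,8,14,-3,-0.1,-1,8,14,-3,-0.1,-1,8,14,-3,-0.1,-1]
}}

```text
time_s: 6.07
position: [0.4817, 0.0343, 0.0962]
orientation: [-0.475, 0.88, 0.002, 0.001]
ft_force: [-7.0, 4.3, 15.5]
finger_gap: -0.0001
finger_force: 8.3
```

{"name": "play_rows", "arguments": {
  "moves": [5,6,0,-0.05,-1,10,13,0,-0.1,-1,15,19,0,-0.15,-1,20,25,0,-0.2,-1,26,30,0,-0.25,-1,32,35,0,-0.3,-1,38,40,0,-0.35,-1,45,45,0,-0.4,-1]
}}

```text
time_s: 6.73
position: [0.5267, 0.0794, 0.0962]
orientation: [-0.289, 0.957, 0.002, -0.0]
ft_force: [-5.1, 4.1, 13.7]
finger_gap: -0.0001
finger_force: 7.4
```

{"name": "play_rows", "arguments": {
  "moves": [7,4,6,-0.05,-1,14,8,14,-0.1,-1,21,12,22,-0.15,-1,28,15,22,-0.2,-1,35,18,22,-0.25,-1,43,20,22,-0.3,-1,51,23,22,-0.35,-1,59,24,22,-0.4,-1]
}}

```text
time_s: 7.4
position: [0.5844, 0.1015, 0.116]
orientation: [-0.093, 0.996, -0.0, -0.002]
ft_force: [-5.8, 0.2, 2.7]
finger_gap: 0.0
finger_force: 2.4
```

Run:
```python
from h import *
a=snapshot("scene");b=snapshot("top")
A=cv2.resize(np.array(a["pixels"])[140:320,260:440],(400,400),interpolation=cv2.INTER_CUBIC)
B=cv2.resize(np.array(b["pixels"])[60:220,250:410],(400,400),interpolation=cv2.INTER_CUBIC)
cv2.imwrite("pics/p2.png",np.hstack([A,B])[:,:,::-1])
print(get_state()["ft_force"])
```

```text
[ 0.5098525  -1.05498089  0.17516756]
```

View pics/p2.png

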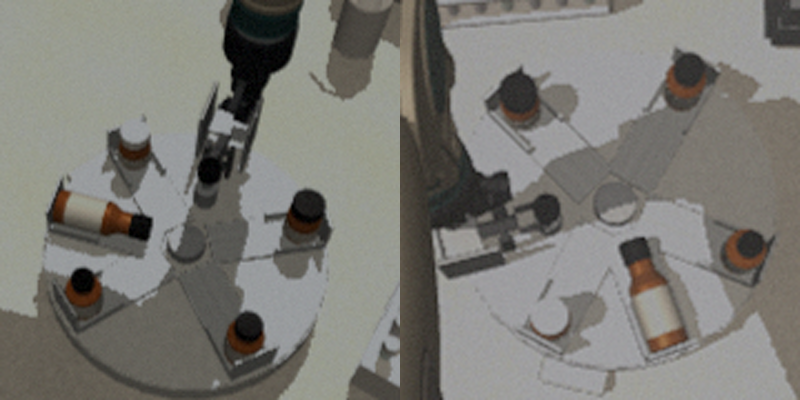

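{"name": "play_rows", "arguments": {
  "moves": [4,1,0,-0.025,-1,8,2,0,-0.05,-1,12,2,0,-0.075,-1,16,3,0,-0.1,-1,20,3,0,-0.125,-1,23,3,0,-0.15,-1,25,3,0,-0.16,-1,27,3,0,-0.17,-1]
}}

```text
time_s: 8.17
position: [0.613, 0.1046, 0.116]
orientation: [-0.009, 1.0, 0.0, -0.001]
ft_force: [-3.6, 0.1, 1.1]
finger_gap: 0.0001
finger_force: 1.9
```

{"name": "play_rows", "arguments": {
  "moves": [1,0,0,-0.006,-1,2,0,0,-0.012,-1,3,0,0,-0.018,-1,4,0,0,-0.024,-1,5,0,0,-0.03,-1,6,0,0,-0.036,-1,7,0,0,-0.042,-1,8,0,0,-0.05,-1]
}}

```text
time_s: 8.83
position: [0.6211, 0.1045, 0.116]
orientation: [0.016, 1.0, 0.0, -0.0]
ft_force: [-3.3, 1.3, -0.8]
finger_gap: -0.0003
finger_force: 1.4
```

{"name": "play_rows", "arguments": {
  "moves": [1,0,0,-0.006,-1,2,0,0,-0.012,-1,3,0,0,-0.018,-1,4,0,0,-0.024,-1,5,0,0,-0.03,-1,6,0,0,-0.036,-1,7,0,0,-0.042,-1,8,0,0,-0.05,-1]
}}

```text
time_s: 9.5
position: [0.6302, 0.1042, 0.1168]
orientation: [0.041, 0.999, -0.0, 0.001]
ft_force: [-1.5, -0.1, -0.5]
finger_gap: -0.0001
finger_force: 0.6
```

{"name": "play_rows", "arguments": {
  "moves": [1,0,0,-0.006,-1,2,0,0,-0.012,-1,3,0,0,-0.018,-1,4,-1,0,-0.024,-1,5,-1,0,-0.03,-1,6,-1,0,-0.036,-1,7,-1,0,-0.042,-1,8,-1,0,-0.05,-1]
}}

```text
time_s: 10.17
position: [0.6374, 0.1034, 0.1163]
orientation: [0.066, 0.998, 0.0, -0.0]
ft_force: [-1.8, -0.7, 0.6]
finger_gap: 0.0001
finger_force: 0.8
```

{"name": "play_rows", "arguments": {
  "moves": [1,0,0,-0.006,-1,2,0,0,-0.012,-1,3,0,0,-0.018,-1,4,-1,0,-0.024,-1,5,-1,0,-0.03,-1,6,-1,0,-0.036,-1,7,-1,0,-0.042,-1,8,-1,0,-0.05,-1]
}}

```text
time_s: 10.83
position: [0.6452, 0.1021, 0.1162]
orientation: [0.091, 0.996, -0.0, -0.0]
ft_force: [-2.7, -0.8, 0.6]
finger_gap: -0.0001
finger_force: 0.9
```

{"name": "play_rows", "arguments": {
  "moves": [1,0,0,-0.006,-1,2,0,0,-0.012,-1,3,-1,0,-0.018,-1,4,-1,0,-0.024,-1,5,-1,0,-0.03,-1,6,-1,0,-0.036,-1,7,-2,0,-0.042,-1,8,-2,0,-0.05,-1]
}}

```text
time_s: 11.5
position: [0.6487, 0.1019, 0.1161]
orientation: [0.115, 0.993, 0.001, -0.005]
ft_force: [-13.7, 2.6, 9.1]
finger_gap: 0.0
finger_force: 7.1
```

Push force jumped to 14 N and the motion stalled, so the plunger has probably dropped. I'll back off, lift and look.

{"name": "play_rows", "arguments": {
  "moves": [0,0,3,0,-1,0,0,6,0,-1,-2,0,10,0,-1,-4,1,16,0,-1,-8,2,26,0,-1,-12,2,46,0,-1,-12,2,66,0,-1,-12,2,86,0,-1]
}}

```text
time_s: 12.17
position: [0.6431, 0.1027, 0.2054]
orientation: [0.115, 0.993, 0.001, 0.003]
ft_force: [0.7, 0.5, 0.7]
finger_gap: 0.0001
finger_force: 0.0
```

{"name": "play_rows", "arguments": {
  "moves": [-30,-20,20,0,-1,-60,-50,30,0,-1,-90,-80,30,0,-1,-120,-110,30,0,-1,-150,-140,30,0.1,-1,-180,-170,30,0.2,0,-200,-200,30,0.3,0,-200,-220,30,0.4,0]
}}

```text
time_s: 12.83
position: [0.439, -0.1196, 0.2347]
orientation: [-0.086, 0.996, -0.002, 0.002]
ft_force: [0.7, 0.7, -0.4]
finger_gap: 0.0358
finger_force: 0.0
```

Run:
```python
from h import *
import pickle
np.set_printoptions(precision=4,suppress=True)
a=snapshot("scene");b=snapshot("top")
pickle.dump([a,b],open("shots.pkl","wb"))
for n in["plunger_knob","paddle","fallen_bottle"]:
    for p in (a,b): print(n,[(np.round(r["xy"]).tolist(),round(r["conf"],2)) for r in search_frame(n,p)[:3]])
A=cv2.resize(np.array(a["pixels"])[165:325,265:425],(400,400),interpolation=cv2.INTER_CUBIC)
B=cv2.resize(np.array(b["pixels"])[60:220,250:410],(400,400),interpolation=cv2.INTER_CUBIC)
cv2.imwrite("pics/p3.png",np.hstack([A,B])[:,:,::-1])
print(get_state()["position"],get_state()["ft_force"])
```

```text
plunger_knob []
plunger_knob [([306.0, 134.0], 0.69), ([158.0, 215.0], 0.35)]
paddle [([385.0, 202.0], 0.58), ([291.0, 254.0], 0.58), ([399.0, 257.0], 0.54)]
paddle [([272.0, 130.0], 0.74), ([327.0, 140.0], 0.61)]
fallen_bottle [([189.0, 240.0], 0.69), ([311.0, 221.0], 0.68)]
fallen_bottle [([334.0, 186.0], 0.71)]
[ 0.4421 -0.1168  0.2328] [0.2607 0.6647 0.1799]
```

View pics/p3.png

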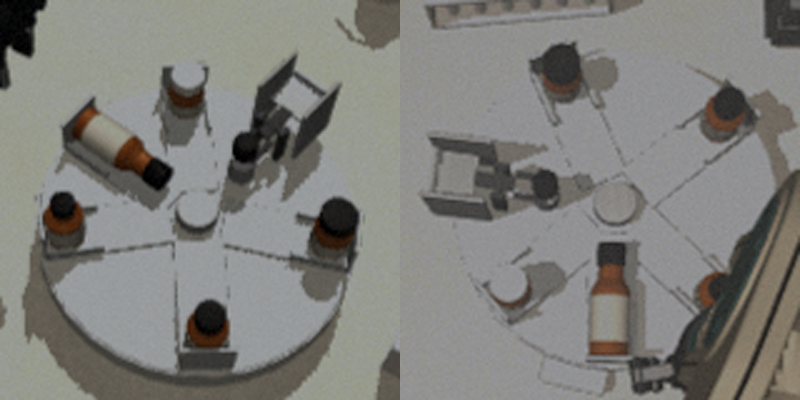

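Run:
```python
from h import *
import pickle
np.set_printoptions(precision=4,suppress=True)
a,b=pickle.load(open("shots.pkl","rb"))
A=lambda u,v:(265+u/2.5-.5,165+v/2.5-.5)
B=lambda u,v:(250+u/2.5-.5,60+v/2.5-.5)
C=np.array([.6167,-.0555])
for k,u,v in(("knob",A(246,143),B(143,186)),("paddle",A(300,95),B(56,170)),("capend",A(160,180),B(211,244)),("foot",A(83,122),B(208,354)),("hub",A(197,210),B(214,203))):
    X=tri([(a,u),(b,v)]);d=X[:2]-C;print(k,X,np.hypot(*d),np.degrees(np.arctan2(d[1],d[0])))
# colour: segment amber+label bottle in top: label/amber pixels near (334,186)
```

```text
knob [0.6216 0.0158 0.1181] 0.07143149274715987 86.06078670503622
paddle [0.6344 0.0981 0.122 ] 0.15459487879323855 83.43511659007996
capend [ 0.5704 -0.0536  0.0836] 0.04630823295518988 177.58894576624138
foot [ 0.4627 -0.0505  0.0858] 0.1541062458035691 178.12653037666823
hub [ 0.6161 -0.0547  0.0724] 0.0010013870378057523 129.9421792732785
```

The knob (0.118) and paddle (0.122) heights match the home position, and the table turned about 1.21 rad. The bottle bay is now at about 178°. Moving over the cap with the fingers open across the bottle.

{"name": "play_rows", "arguments": {
  "moves": [30,16,0,-0.1,0.5,61,32,0,-0.21,0.5,92,48,0,-0.21,0.5,122,63,0,-0.21,0.5,122,63,-30,-0.21,0.5,122,63,-60,-0.21,0.5,122,63,-90,-0.21,0.5,122,63,-110,-0.21,0.5],
  "newtons": 20
}}

```text
time_s: 13.9
position: [0.5623, -0.0527, 0.1192]
orientation: [0.019, 1.0, 0.0, -0.002]
ft_force: [-1.0, 0.1, -0.3]
finger_gap: 0.0636
finger_force: 0.0
```

Run:
```python
from h import *
s=get_state();print(s["position"],s["orientation"],s["finger_gap"])
a=snapshot("scene")
save(a,"g1.png",(280,180,400,270),5)
```

```text
[ 0.56231452 -0.05272495  0.11915652] [ 1.93660223e-02  9.99810858e-01  3.85978733e-04 -1.74812319e-03] 0.06357164401524863
```

View pics/g1.png

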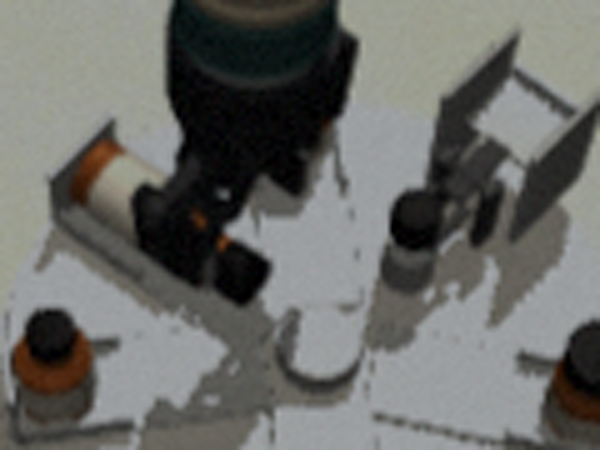

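{"name": "play_rows", "arguments": {
  "moves": [2,0,-15,0,0.5,3,0,-30,0,0.5,3,0,-40,0,0.4,3,0,-48,0,0.3,3,0,-52,0,0,3,0,-52,0,-0.2,3,0,-52,0,-0.3,3,0,-52,0,-0.34],
  "newtons": 20
}}

```text
time_s: 14.62
position: [0.5668, -0.0547, 0.0711]
orientation: [0.02, 1.0, -0.0, 0.001]
ft_force: [-0.2, -0.3, 1.0]
finger_gap: 0.0286
finger_force: 11.4
```

{"name": "play_rows", "arguments": {
  "moves": [0,0,0,0,-0.34,0,0,0,0,-0.34,0,0,0,0,-0.34,0,0,0,0,-0.34,0,0,0,0,-0.34,0,0,0,0,-0.34,0,0,0,0,-0.34,0,0,0,0,-0.34]
}}

```text
time_s: 15.28
position: [0.5669, -0.0547, 0.0707]
orientation: [0.02, 1.0, -0.0, 0.001]
ft_force: [0.8, -0.1, 1.9]
finger_gap: 0.0284
finger_force: 11.5
```

{"name": "play_rows", "arguments": {
  "moves": [0,0,0,0,-0.33,0,0,3,0,-0.33,0,0,6,0,-0.33,0,0,10,0,-0.33,1,0,15,0,-0.33,1,0,20,0,-0.33,2,0,27,0,-0.33,2,0,27,0,-0.33]
}}

```text
time_s: 15.95
position: [0.5693, -0.0547, 0.099]
orientation: [0.02, 1.0, -0.0, 0.001]
ft_force: [0.5, -0.3, -0.9]
finger_gap: 0.0291
finger_force: 6.5
```

```bash
cat > tilt.py <<'E'
from h import *
import sys
np.set_printoptions(precision=1,suppress=True)
s=get_state();P=s["position"];print(P,s["ft_force"],s["finger_gap"],s["finger_force"])
a=snapshot("scene");im=np.array(a["pixels"]).astype(int)
u=np.array([np.cos(np.radians(178)),np.sin(np.radians(178))])
hinge=np.array([P[0],P[1],P[2]+.0093]);L=.107
def pt(th,l,w=0):  # point on bottle axis
    d=np.r_[u*np.cos(th),-np.sin(th)]
    return hinge+d*(L-l)
m=(im[...,0]>70)&(im[...,0]>1.7*im[...,2])&(im[...,0]>1.3*im[...,1])
m[:, :250]=0;m[:,380:]=0;m[:170]=0;m[300:]=0
n,lab,st,ce=cv2.connectedComponentsWithStats(m.astype(np.uint8))
for i in range(1,n):
    if st[i,4]>8: print("amber",st[i,4],ce[i],st[i,:4])
for deg in(0,10,20,30,45,60,75,90): print(deg,"foot",proj(a,pt(np.radians(deg),.01)),"neck",proj(a,pt(np.radians(deg),.066)))
E
python3 tilt.py
```

```text
[ 0.6 -0.1  0.1] [ 0.5 -0.3 -0.9] 0.029067714754255736 6.524978131055832
amber 29 [299.4 212.3] [297 209   7   9]
amber 19 [314.4 221.2] [312 218   5   6]
amber 69 [290.3 253. ] [283 247  15  11]
0 foot [301.1 210.7] neck [317.5 222.5]
10 foot [301.6 214.5] neck [317.6 224.1]
20 foot [303.  218.6] neck [318.2 225.9]
30 foot [305.2 223.1] neck [319.  227.8]
45 foot [309.6 230.1] neck [320.9 230.8]
60 foot [315.2 237. ] neck [323.4 233.9]
75 foot [321.7 243.6] neck [326.3 236.8]
90 foot [328.7 249.4] neck [329.4 239.4]
```

{"name": "play_rows", "arguments": {
  "moves": [0,0,0,0,-0.327,0,0,0,0,-0.325,0,0,0,0,-0.325,0,0,0,0,-0.325,0,0,0,0,-0.323,0,0,0,0,-0.323,0,0,0,0,-0.323,0,0,0,0,-0.323]
}}

```text
time_s: 16.67
position: [0.5683, -0.0545, 0.0973]
orientation: [0.02, 1.0, 0.0, -0.0]
ft_force: [0.4, -0.5, -0.5]
finger_gap: 0.0291
finger_force: 1.1
```

```bash
python3 tilt.py|head -5
```

```text
[ 0.6 -0.1  0.1] [ 0.4 -0.5 -0.5] 0.02910780905356486 1.1036397702991962
amber 27 [299.5 211.7] [297 209   7   8]
amber 20 [314.2 221.1] [312 218   5   6]
amber 67 [290.3 253. ] [283 247  15  11]
0 foot [300.8 210.8] neck [317.2 222.6]
```

{"name": "play_rows", "arguments": {
  "moves": [0,0,0,0,-0.321,0,0,0,0,-0.321,0,0,0,0,-0.321,0,0,0,0,-0.321,0,0,0,0,-0.319,0,0,0,0,-0.319,0,0,0,0,-0.319,0,0,0,0,-0.319]
}}

```text
time_s: 17.38
position: [0.5683, -0.0546, 0.0973]
orientation: [0.02, 1.0, 0.0, -0.0]
ft_force: [0.3, -0.2, 0.2]
finger_gap: 0.029
finger_force: 0.0
```

```bash
python3 tilt.py|head -5
```

```text
[ 0.6 -0.1  0.1] [ 0.3 -0.2  0.2] 0.029009838709943492 0.0
amber 40 [301.8 214.7] [299 211   8  11]
amber 67 [290.3 253. ] [283 247  15  11]
0 foot [300.8 210.8] neck [317.2 222.6]
10 foot [301.4 214.5] neck [317.4 224.1]
```

{"name": "play_rows", "arguments": {
  "moves": [0,0,0,0,-0.328,0,0,0,0,-0.328,0,0,4,0,-0.328,-1,0,8,0,-0.328,-2,0,13,0,-0.328,-4,0,18,0,-0.328,-6,0,24,0,-0.328,-6,0,24,0,-0.328]
}}

```text
time_s: 18.1
position: [0.5629, -0.0547, 0.1231]
orientation: [0.02, 1.0, -0.0, 0.001]
ft_force: [0.5, -0.7, 0.1]
finger_gap: 0.0287
finger_force: 0.0
```

```bash
python3 tilt.py
```

```text
[ 0.6 -0.1  0.1] [ 0.5 -0.7  0.1] 0.028668963771413408 0.0
amber 39 [301.8 214.5] [299 211   8  11]
amber 70 [290.2 253.1] [283 247  15  11]
0 foot [298.9 204.2] neck [315.5 216.1]
10 foot [299.5 208.2] neck [315.7 217.8]
20 foot [300.9 212.5] neck [316.3 219.6]
30 foot [303.1 217.1] neck [317.1 221.6]
45 foot [307.6 224.2] neck [319.1 224.7]
60 foot [313.3 231.3] neck [321.6 227.9]
75 foot [319.9 238. ] neck [324.5 230.8]
90 foot [327.1 243.9] neck [327.7 233.4]
```

The grip slipped: finger force is 0 and the amber foot hasn't moved. I'll back off and measure the bottle again.

{"name": "play_rows", "arguments": {
  "moves": [0,0,15,0,-0.2,0,0,40,0,0,0,0,75,0,0.4,-20,-10,105,0,0.4,-55,-30,110,0.1,0.4,-90,-45,110,0.2,0.4,-123,-70,110,0.2,0.4,-123,-85,110,0.2,0.4]
}}

```text
time_s: 18.82
position: [0.4332, -0.1392, 0.2307]
orientation: [-0.079, 0.997, 0.001, -0.002]
ft_force: [0.5, 0.8, -1.3]
finger_gap: 0.0601
finger_force: 0.0
```

Run:
```python
from h import *
np.set_printoptions(precision=4,suppress=True)
a=snapshot("scene");b=snapshot("top")
def comps(p,box):
    im=np.array(p["pixels"]).astype(int);x0,y0,x1,y1=box
    r,g,bl=im[...,0],im[...,1],im[...,2]
    m=(r>70)&(r>1.7*bl)&(r>1.3*g);k=np.zeros_like(m);k[y0:y1,x0:x1]=m[y0:y1,x0:x1]
    n,lab,st,ce=cv2.connectedComponentsWithStats(k.astype(np.uint8))
    return [(ce[i],st[i].tolist()) for i in range(1,n) if st[i,4]>6]
for r in comps(a,(270,170,350,260)): print("S",*r)
for r in comps(b,(315,145,360,215)): print("T",*r)
for p in(a,b):print([(np.round(r["xy"]),round(r["conf"],2)) for r in search_frame("fallen_bottle",p)[:3]])
A=cv2.resize(np.array(a["pixels"])[165:265,265:365],(400,400),interpolation=cv2.INTER_CUBIC)
B=cv2.resize(np.array(b["pixels"])[120:220,280:380],(400,400),interpolation=cv2.INTER_CUBIC)
cv2.imwrite("pics/p4.png",np.hstack([A,B])[:,:,::-1])
s=get_state();print(s["position"],s["orientation"])
import pickle;pickle.dump([a,b],open("shots.pkl","wb"))
```

```text
S [301.8421 214.3684] [299, 211, 8, 10, 38]
S [321.625 228.375] [315, 223, 14, 12, 88]
S [290.194 253.   ] [283, 247, 15, 11, 67]
T [334.4623 167.5566] [328, 161, 14, 12, 106]
T [333.2703 194.4459] [327, 192, 14, 6, 74]
[(array([312., 226.]), 0.94), (array([187., 242.]), 0.7)]
[(array([335., 180.]), 0.88)]
[ 0.4395 -0.1397  0.2314] [-0.079   0.9969  0.0001  0.0004]
```

View pics/p4.png

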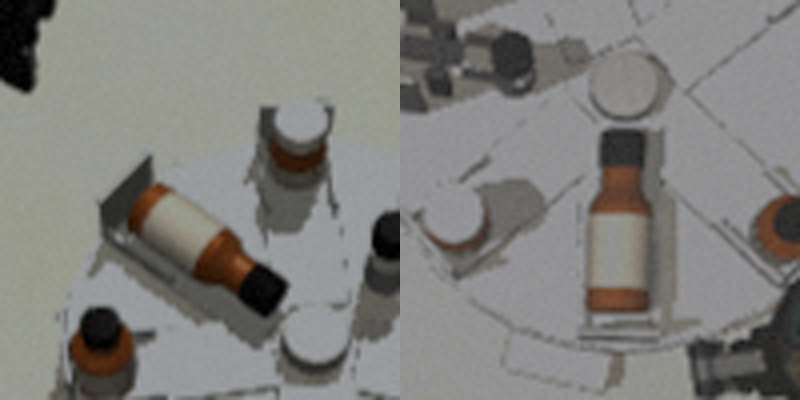

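Run:
```python
from h import *
import pickle
np.set_printoptions(precision=4,suppress=True)
a,b=pickle.load(open("shots.pkl","rb"))
A=lambda u,v:(265+u/4-.5,165+v/4-.5)
B=lambda u,v:(280+u/4-.5,120+v/4-.5)
C=np.array([.6167,-.0555])
for k,u,v in(("capmid",A(263,288),B(223,147)),("foot",A(148,212),B(218,306)),("footamber",(301.8,214.4),(333.3,194.4))):
    X=tri([(a,u),(b,v)]);d=X[:2]-C;print(k,X,np.hypot(*d),np.degrees(np.arctan2(d[1],d[0])))
for r in (.04,.05,.157,.149): 
    for q in(0,): print(r,[ (proj(p,[C[0]-r*.9994,C[1]+r*.035,.08])) for p in(a,b)])
```

```text
capmid [ 0.5736 -0.0548  0.088 ] 0.043081867420869474 179.12684675342726
foot [ 0.4763 -0.0529  0.0811] 0.14039685415049744 178.9511071764768
footamber [ 0.4781 -0.0514  0.0965] 0.1386611733443961 178.3215003575747
0.04 [array([332.0074, 238.3808]), array([335.358 , 156.1857])]
0.05 [array([328.9917, 236.1876]), array([335.1747, 160.1667])]
0.157 [array([298.0605, 213.6926]), array([333.1923, 203.2224])]
0.149 [array([300.2919, 215.3154]), array([333.3419, 199.9739])]
```

Bottle lies flat, shifted about 13 mm inward (foot at r≈0.144, cap middle at r≈0.043). The gravity swing failed, so this time I'll grip firmly, catch the lower foot face on the wall's top edge and rotate the bottle about it.

{"name": "play_rows", "arguments": {
  "moves": [34,21,0,-0.1,0.4,68,43,0,-0.2,0.4,102,64,0,-0.2,0.4,136,85,-20,-0.2,0.4,136,85,-50,-0.2,0.4,136,85,-85,-0.2,0.4,136,85,-115,-0.2,0.4,136,85,-140,-0.2,0.4]
}}

```text
time_s: 19.68
position: [0.575, -0.0525, 0.0883]
orientation: [0.019, 1.0, 0.0, -0.001]
ft_force: [-0.3, -0.9, -0.4]
finger_gap: 0.0601
finger_force: 0.0
```

{"name": "play_rows", "arguments": {
  "moves": [0,0,-10,0,0.2,0,0,-18,0,0.1,0,0,-21,0,0,0,0,-21,0,-0.2,0,0,-21,0,-0.4,0,0,-21,0,-0.4,0,0,-21,0,-0.4,0,0,-21,0,-0.4],
  "newtons": 20
}}

```text
time_s: 20.35
position: [0.5764, -0.0549, 0.0716]
orientation: [0.02, 1.0, -0.0, 0.001]
ft_force: [1.4, -0.0, 0.8]
finger_gap: 0.0278
finger_force: 21.8
```

{"name": "play_rows", "arguments": {
  "moves": [0,0,8,0,-0.4,0,0,18,0,-0.4,0,0,28,0,-0.4,0,0,35,0,-0.4,-4,0,35,0,-0.4,-9,0,35,0,-0.4,-13,0,35,0,-0.4,-16,0,35,0,-0.4]
}}

```text
time_s: 21.02
position: [0.5638, -0.0547, 0.1069]
orientation: [0.02, 1.0, 0.0, 0.005]
ft_force: [11.3, 1.0, 0.7]
finger_gap: 0.028
finger_force: 21.9
```

```bash
sed -i 's/+.0093/+.0084/; s/L=.107/L=.104/' tilt.py; python3 tilt.py
```

```text
[ 0.6 -0.1  0.1] [11.3  1.   0.7] 0.027960538108797804 21.869285702705383
amber 40 [297.5 205.2] [293 201  10  10]
amber 14 [312.4 218. ] [310 216   5   5]
amber 69 [290.1 253. ] [283 247  15  11]
amber 11 [340.8 294.7] [340 291   3   9]
0 foot [300.2 208.7] neck [316.7 220.5]
10 foot [300.8 212.4] neck [316.9 222. ]
20 foot [302.2 216.5] neck [317.3 223.7]
30 foot [304.3 220.9] neck [318.2 225.5]
45 foot [308.5 227.7] neck [319.9 228.4]
60 foot [314.  234.5] neck [322.2 231.2]
75 foot [320.4 240.9] neck [324.9 233.9]
90 foot [327.2 246.6] neck [327.8 236.3]
```

{"name": "play_rows", "arguments": {
  "moves": [0,0,4,0,-0.4,-1,0,9,0,-0.4,-2,0,13,0,-0.4,-4,0,18,0,-0.4,-6,0,22,0,-0.4,-8,0,27,0,-0.4,-10,0,31,0,-0.4,-11,0,35,0,-0.4]
}}

```text
time_s: 21.73
position: [0.5483, -0.0545, 0.1407]
orientation: [0.02, 1.0, 0.0, 0.0]
ft_force: [3.1, -0.2, -0.5]
finger_gap: 0.0281
finger_force: 22.7
```

```bash
python3 tilt.py
```

```text
[ 0.5 -0.1  0.1] [ 3.1 -0.2 -0.5] 0.028149936007420624 22.699999809265137
amber 28 [294.5 203.3] [291 200   9   9]
amber 69 [290.1 253. ] [283 247  15  11]
amber 11 [340.7 294.5] [340 291   2   8]
0 foot [295.2 198.2] neck [311.9 210. ]
10 foot [295.8 202.1] neck [312.1 211.6]
20 foot [297.3 206.4] neck [312.6 213.4]
30 foot [299.4 211. ] neck [313.5 215.3]
45 foot [303.9 218. ] neck [315.3 218.2]
60 foot [309.5 225. ] neck [317.6 221.2]
75 foot [316.  231.5] neck [320.4 224. ]
90 foot [323.  237.3] neck [323.4 226.4]
```

{"name": "play_rows", "arguments": {
  "moves": [-3,0,5,0,-0.4,-6,0,10,0,-0.4,-9,0,14,0,-0.4,-13,0,19,0,-0.4,-17,0,24,0,-0.4,-21,0,28,0,-0.4,-25,0,32,0,-0.4,-29,0,35,0,-0.4]
}}

```text
time_s: 22.45
position: [0.5177, -0.0545, 0.1754]
orientation: [0.02, 1.0, -0.0, -0.001]
ft_force: [-0.6, -0.3, -1.8]
finger_gap: 0.0279
finger_force: 21.4
```

```bash
python3 tilt.py
```

```text
[ 0.5 -0.1  0.2] [-0.6 -0.3 -1.8] 0.02794162668484376 21.363186836242676
amber 14 [287.8 196.4] [286 193   5   8]
amber 71 [290.1 253. ] [283 247  16  11]
amber 9 [340.7 295. ] [340 293   3   5]
0 foot [285.3 184. ] neck [302.1 195.8]
10 foot [286.1 188.2] neck [302.3 197.4]
20 foot [287.6 192.7] neck [302.9 199.3]
30 foot [289.9 197.5] neck [303.8 201.3]
45 foot [294.5 204.8] neck [305.7 204.4]
60 foot [300.3 211.9] neck [308.1 207.4]
75 foot [306.9 218.6] neck [310.9 210.2]
90 foot [313.9 224.3] neck [313.9 212.6]
```

{"name": "play_rows", "arguments": {
  "moves": [18,0,2,0,-0.4,35,0,0,0,-0.4,46,0,-5,0,-0.4,50,0,-16,0,-0.4,50,0,-28,0,-0.4,50,0,-40,0,-0.4,50,0,-50,0,-0.4,50,0,-54,0,-0.4]
}}

```text
time_s: 23.17
position: [0.5677, -0.0543, 0.1191]
orientation: [0.02, 1.0, 0.0, -0.001]
ft_force: [0.6, -0.1, 1.1]
finger_gap: 0.0277
finger_force: 21.5
```

```bash
python3 tilt.py
```

```text
[ 0.6 -0.1  0.1] [ 0.6 -0.1  1.1] 0.02773671950834342 21.53326839208603
amber 21 [302.4 216.5] [300 213   6   8]
amber 70 [290.2 253. ] [283 247  15  11]
0 foot [301.4 206.8] neck [318.  218.7]
10 foot [301.9 210.5] neck [318.2 220.2]
20 foot [303.3 214.7] neck [318.7 221.9]
30 foot [305.4 219.2] neck [319.5 223.7]
45 foot [309.7 226.1] neck [321.3 226.6]
60 foot [315.2 232.9] neck [323.6 229.6]
75 foot [321.7 239.4] neck [326.3 232.3]
90 foot [328.6 245.1] neck [329.3 234.7]
```

{"name": "play_rows", "arguments": {
  "moves": [-5,0,2,0,-0.4,-11,0,4,0,-0.4,-13,0,9,0,-0.4,-16,0,14,0,-0.4,-19,0,18,0,-0.4,-23,0,22,0,-0.4,-26,0,25,0,-0.4,-29,0,28,0,-0.4]
}}

```text
time_s: 23.88
position: [0.5401, -0.0546, 0.1499]
orientation: [0.02, 1.0, -0.0, 0.0]
ft_force: [-0.1, 0.3, -0.9]
finger_gap: 0.0279
finger_force: 21.4
```

```bash
python3 tilt.py
```

```text
[ 0.5 -0.1  0.1] [-0.1  0.3 -0.9] 0.027949406715784157 21.36328250169754
amber 16 [294.2 205.8] [292 203   6   7]
amber 72 [290.2 253. ] [283 247  15  11]
amber 11 [341. 296.] [340 293   3   7]
0 foot [292.5 194.4] neck [309.3 206.3]
10 foot [293.2 198.4] neck [309.5 207.9]
20 foot [294.7 202.8] neck [310.  209.7]
30 foot [296.9 207.4] neck [310.9 211.6]
45 foot [301.4 214.5] neck [312.7 214.6]
60 foot [307.  221.6] neck [315.1 217.6]
75 foot [313.5 228.1] neck [317.9 220.4]
90 foot [320.6 233.9] neck [320.9 222.8]
```

{"name": "play_rows", "arguments": {
  "moves": [13,0,0,0,-0.4,27,0,0,0,-0.4,27,0,-12,0,-0.4,27,0,-24,0,-0.4,27,0,-33,0,-0.4,21,0,-33,0,-0.4,16,0,-33,0,-0.4,14,0,-33,0,-0.4]
}}

```text
time_s: 24.6
position: [0.5526, -0.0544, 0.1158]
orientation: [0.02, 1.0, 0.0, -0.001]
ft_force: [1.5, -0.5, 1.2]
finger_gap: 0.0279
finger_force: 21.1
```

{"name": "play_rows", "arguments": {
  "moves": [-1,0,0,0,-0.4,-2,0,0,0,-0.4,-3,0,0,0,-0.4,-4,0,0,0,-0.4,-5,0,0,0,-0.4,-6,0,0,0,-0.4,-7,0,0,0,-0.4,-8,0,0,0,-0.4]
}}

```text
time_s: 25.27
position: [0.5504, -0.0548, 0.1181]
orientation: [0.02, 1.0, 0.0, 0.004]
ft_force: [8.7, 0.5, 2.5]
finger_gap: 0.0281
finger_force: 21.2
```

{"name": "play_rows", "arguments": {
  "moves": [-3,0,2,0,-0.4,-5,0,5,0,-0.4,-7,0,8,0,-0.4,-9,0,11,0,-0.4,-12,0,13,0,-0.4,-14,0,16,0,-0.4,-17,0,18,0,-0.4,-19,0,20,0,-0.4]
}}

```text
time_s: 25.93
position: [0.534, -0.0553, 0.1399]
orientation: [0.02, 1.0, -0.0, 0.007]
ft_force: [11.3, 0.9, 4.5]
finger_gap: 0.0282
finger_force: 19.5
```

```bash
sed -i 's/L=.104/L=.095/' tilt.py; python3 tilt.py
```

```text
[ 0.5 -0.1  0.1] [11.3  0.9  4.5] 0.028157071449044155 19.521774351596832
amber 71 [290.1 253.1] [283 247  15  11]
amber 13 [341.2 295.2] [340 291   4   9]
0 foot [293.3 197.6] neck [310.  209.4]
10 foot [293.9 201.1] neck [310.1 210.6]
20 foot [295.3 205. ] neck [310.5 212. ]
30 foot [297.2 209.2] neck [311.2 213.4]
45 foot [301.3 215.6] neck [312.6 215.7]
60 foot [306.4 221.9] neck [314.4 217.9]
75 foot [312.2 227.8] neck [316.5 220.1]
90 foot [318.6 233. ] neck [318.8 221.9]
```

{"name": "play_rows", "arguments": {
  "moves": [-3,0,2,0,-0.4,-6,0,3,0,-0.4,-9,0,5,0,-0.4,-12,0,6,0,-0.4,-15,0,7,0,-0.4,-18,0,8,0,-0.4,-21,0,9,0,-0.4,-24,0,9,0,-0.4]
}}

```text
time_s: 26.65
position: [0.5037, -0.0547, 0.1458]
orientation: [0.02, 1.0, -0.0, 0.001]
ft_force: [5.2, 0.8, 4.2]
finger_gap: 0.0273
finger_force: 19.3
```

```bash
python3 tilt.py
```

```text
[ 0.5 -0.1  0.1] [5.2 0.8 4.2] 0.027253651471524573 19.28615838289261
amber 67 [290.1 253.1] [283 247  15  11]
amber 12 [341.2 296.1] [340 293   4   7]
0 foot [284.3 190.1] neck [300.7 201.7]
10 foot [285.1 193.7] neck [300.9 202.9]
20 foot [286.5 197.7] neck [301.3 204.3]
30 foot [288.5 201.9] neck [302.  205.8]
45 foot [292.6 208.3] neck [303.4 208.1]
60 foot [297.7 214.6] neck [305.2 210.3]
75 foot [303.5 220.5] neck [307.3 212.4]
90 foot [309.8 225.6] neck [309.6 214.2]
```

{"name": "play_rows", "arguments": {
  "moves": [-3,0,1,0,-0.4,-6,0,1,0,-0.4,-9,0,1,0,-0.4,-12,0,1,0,-0.4,-15,0,0,0,-0.4,-18,0,0,0,-0.4,-21,0,-1,0,-0.4,-23,0,-2,0,-0.4]
}}

```text
time_s: 27.37
position: [0.4788, -0.0546, 0.1434]
orientation: [0.02, 1.0, -0.0, -0.001]
ft_force: [-0.2, 0.4, -0.1]
finger_gap: 0.0259
finger_force: 0.0
```

```bash
python3 tilt.py
python3 - <<'E'
from h import *
a=snapshot("scene");b=snapshot("top")
for p in(a,b):print([(np.round(r["xy"]),round(r["conf"],2)) for r in search_frame("fallen_bottle",p)[:4]])
im=np.array(a["pixels"])[200:245,285:325].astype(int)
# coarse class map: A amber, #dark, L light/label, . other
for row in im[::1]:
    print("".join('A' if r>60 and r>1.5*b else '#' if max(r,g,b)<60 else 'L' if r>150 and r>1.12*b else 'o' if r>150 else '.' for r,g,b in row))
E
```

```text
[ 0.5 -0.1  0.1] [-0.2  0.4 -0.1] 0.025878622442087617 0.019524766830727458
amber 66 [290.2 253.1] [283 247  15  11]
amber 14 [341.5 295.4] [340 291   5   9]
0 foot [277.1 185.8] neck [293.2 197.2]
10 foot [277.9 189.5] neck [293.4 198.5]
20 foot [279.4 193.4] neck [293.9 199.8]
30 foot [281.5 197.6] neck [294.5 201.3]
45 foot [285.6 204. ] neck [296.  203.6]
60 foot [290.7 210.3] neck [297.8 205.8]
75 foot [296.4 216.1] neck [299.8 207.9]
90 foot [302.6 221.2] neck [302.  209.7]
[(array([189., 237.]), 0.8), (array([340., 200.]), 0.62), (array([306., 211.]), 0.58)]
[(array([415., 288.]), 0.77)]
###############...#########.oooooooooooo
###############.o.#########..ooooooooooo
###############...##########.ooooooooooo
.##############..###########.ooooooooooo
..#############..###########.ooooooooooo
o...########################.ooooooooooo
oo...#######################.ooooooooooo
oooo...####################..ooooooooooo
ooooo...###################.oooooooooooo
ooooooo..##################..ooooooooooo
oooooooo..#################A.ooooooooooo
oooooo....#################A.ooooooooooo
oooooo
[... 646 characters left out ...]
ooo
oo.......................ooooooooooooooo
oo.......................ooooooooooooooo
ooo......................ooooooooooooooo
oo....oo........#........ooooooooooooooo
o.....oo.................ooooooooooooooo
o....ooo.................ooooooooooooooo
o...oooo................oooooooooooooooo
oooooooo.................ooooooooooooooo
oooooooo.................ooooooooooooooo
oooooooo.................ooooooooooooooo
oooooooo...................ooooooooooooo
ooooooo.....................oooooooooooo
ooooooo.................o.....oooooooooo
oo......................ooo....ooooooooo
...#####...............ooooo....oooooooo
.########...............ooooo.....oooooo
.#########..............ooooooo....ooooo
```

Run:
```python
from h import *
a=snapshot("scene")
np.set_printoptions(precision=1,suppress=True)
for z in(.06,.1,.126,.15,.172): print(z,proj(a,[.4797,-.0505,z]))
print("wall top",[proj(a,[.4597,-.0505+t,.105]) for t in(-.025,.025)])
im=np.array(a["pixels"])[205:232,292:316].astype(int)
for i,row in enumerate(im):
    print(205+i,"".join('A' if r>1.5*b+4 and r>g*1.15 else 'L' if r>1.13*b+2 else str(min(9,(r+g+b)//60)) for r,g,b in row))
for x in(298,301,304,307): print(x,[tuple(im[y-205,x-292]) for y in range(208,230,3)])
```

```text
0.06 [303.9 221.6]
0.1 [303.5 213.6]
0.126 [303.3 208.1]
0.15 [303.1 202.9]
0.172 [302.9 197.8]
wall top [array([291.5, 214.9]), array([303.6, 202.5])]
205 0L0000111L00000001001477
206 000000121A00000L00001577
207 000000111L00L000000L3787
208 420000121AA000000L0L3777
209 752000111AAL0000000AL677
210 7752L012LAAA00A0L0LAA577
211 775212LLAAAAAAAALAAAA577
212 75222LAAAAAAAAAAAAAAA577
213 52222LAAAAAAAAAAAAAAL577
214 22222LAAAAAAAAAAAAAAL777
215 22222LLAAAAAAAAAAAAA4777
216 22222LLLAAAAAAAAAAAL5877
217 2222LL2LLAAAAAAAAAAL5777
218 2222LL2LLLAAAAAAALL24677
219 2222L22LLLLLLLLLLL223467
220 2222LLLLLLL22LL222233335
221 2233LL2LL222LL222L354433
222 3333LLLLL22L22L222476543
223 3454LALL2LL222L222678754
224 3464LALLLL2LL2LLL3677776
225 23434LAALLL22LLLL4677787
226 332334LLAALLLLAL35777778
227 54333333LLLALL3345787777
228 554433334333344445778787
229 555543233344444445777777
230 665554332334444445777787
231 775555433233444445777777
298 [(np.int64(28), np.int64(28), np.int64(28)), (np.int64(39), np.int64(33), np.int64(27)), (np.int64(55), np.int64(40), np.int64(29)), (np.int64(58), np.int64(55),
[... 551 characters left out ...]
 [(np.int64(1), np.int64(0), np.int64(0)), (np.int64(23), np.int64(14), np.int64(2)), (np.int64(54), np.int64(30), np.int64(15)), (np.int64(50), np.int64(24), np.int64(9)), (np.int64(57), np.int64(53), np.int64(49)), (np.int64(57), np.int64(54), np.int64(49)), (np.int64(48), np.int64(42), np.int64(34)), (np.int64(87), np.int64(87), np.int64(83))]
307 [(np.int64(0), np.int64(0), np.int64(0)), (np.int64(10), np.int64(2), np.int64(3)), (np.int64(43), np.int64(23), np.int64(10)), (np.int64(46), np.int64(25), np.int64(10)), (np.int64(54), np.int64(53), np.int64(50)), (np.int64(50), np.int64(48), np.int64(44)), (np.int64(56), np.int64(50), np.int64(42)), (np.int64(90), np.int64(90), np.int64(86))]
```

The pixel map shows the bottle upright between the fingers (amber shoulder at rows 211–218, label to row 225, foot edge at about row 227). The fingers sit loosely at the neck, so I open gently and rise.

{"name": "play_rows", "arguments": {
  "moves": [0,0,0,0,-0.36,0,0,0,0,-0.3,0,0,0,0,-0.2,0,0,0,0,-0.1,0,0,0,0,0,0,0,0,0,0.1,0,0,0,0,0.15,0,0,0,0,0.15]
}}

```text
time_s: 28.33
position: [0.4803, -0.0546, 0.1434]
orientation: [0.02, 1.0, -0.0, 0.0]
ft_force: [0.5, -0.6, 0.3]
finger_gap: 0.049
finger_force: 0.0
```

{"name": "play_rows", "arguments": {
  "moves": [0,0,8,0,0.15,0,0,20,0,0.15,0,0,40,0,0.15,0,0,65,0,0.15,0,0,90,0,0.15,0,0,110,0,0.15,0,-30,120,0,0.15,0,-60,120,0,0.15]
}}

```text
time_s: 29.0
position: [0.4823, -0.115, 0.2676]
orientation: [0.019, 1.0, -0.001, 0.003]
ft_force: [1.4, -0.7, -0.2]
finger_gap: 0.049
finger_force: 0.0
```

{"name": "play_rows", "arguments": {
  "moves": [-3,-35,0,0,0.15,-6,-70,0,0,0.15,-9,-105,0,0,0.15,-12,-140,0,0,0.15,-15,-170,0,0,0.15,-15,-200,0,0,0.15,-15,-220,0,0,0.15,-15,-220,0,0,0.15]
}}

```text
time_s: 29.67
position: [0.4653, -0.3387, 0.2637]
orientation: [0.022, 1.0, -0.001, 0.0]
ft_force: [0.2, 0.0, -0.3]
finger_gap: 0.0488
finger_force: 0.0
```

Run:
```python
from h import *
np.set_printoptions(precision=4,suppress=True)
a=snapshot("scene");b=snapshot("top")
def show(p,x0,y0,x1,y1):
    im=np.array(p["pixels"])[y0:y1,x0:x1].astype(int)
    for i,row in enumerate(im): print(y0+i,"".join('A' if r>1.5*b+4 and r>g*1.15 else '#' if r+g+b<170 else 'L' if r>1.13*b+2 and r>130 else '.' for r,g,b in row))
show(a,285,185,325,235);show(b,315,165,355,212)
for n in("fallen_bottle","jar0","plunger_knob","paddle","wash_bottle","beaker"):
  for p in(a,b):print(n,[(np.round(r["xy"]).tolist(),round(r["conf"],2)) for r in search_frame(n,p)[:6]])
C=[.6167,-.0555]
for z in(.06,.172): print([proj(p,[C[0]-.1365*.9994,C[1]+.1365*.035,z]) for p in(a,b)])
```

```text
185 ........................................
186 ........................................
187 ........................................
188 ........................................
189 ........................................
190 ........................................
191 ........................................
192 ........................................
193 ........................................
194 ........................................
195 ........................................
196 ........................................
197 ........................................
198 ......................###...............
199 ....................#######.............
200 ...................#########............
201 ..................##########............
202 ..................###########...........
203 ..................###########...........
204 .................###########............
205 ................A###########............
206 ...............AA###########............
207 ...............AAA##########............
208 .............#AAAA##########............
209 ..............AA
[... 3383 characters left out ...]
0.86), ([329.0, 142.0], 0.31)]
jar0 [([291.0, 255.0], 0.83), ([351.0, 296.0], 0.73), ([339.0, 203.0], 0.59), ([403.0, 256.0], 0.58), ([347.0, 256.0], 0.17)]
jar0 [([313.0, 90.0], 0.86), ([377.0, 178.0], 0.82), ([294.0, 171.0], 0.71), ([379.0, 102.0], 0.51), ([332.0, 142.0], 0.49)]
plunger_knob [([363.0, 226.0], 0.54)]
plunger_knob [([308.0, 137.0], 0.46)]
paddle [([383.0, 205.0], 0.86)]
paddle [([272.0, 130.0], 0.77)]
wash_bottle [([423.0, 142.0], 0.65)]
wash_bottle [([159.0, 149.0], 0.86), ([274.0, 132.0], 0.51)]
beaker [([374.0, 123.0], 0.84)]
beaker [([155.0, 214.0], 0.9)]
[array([303.9648, 221.8111]), array([333.2896, 195.5887])]
[array([302.9928, 198.0142]), array([335.0714, 191.3399])]
```

Run:
```python
from h import *
np.set_printoptions(precision=4,suppress=True)
a=snapshot("scene");b=snapshot("top")
C=np.array([.6167,-.0555])
X=tri([(a,(308.0,202.5)),(b,(336.2,182.8))]);print("captop",X,np.linalg.norm(X[:2]-C))
def sil(foot,ax):
    ax=np.array(ax)/np.linalg.norm(ax);e1=np.cross(ax,[0,1,0]);e1/=np.linalg.norm(e1);e2=np.cross(ax,e1)
    o=[]
    for p in(a,b):
        for l,r in((0,.02),(.066,.02),(.112,.0145)):
            q=np.array([proj(p,foot+ax*l+r*(np.cos(t)*e1+np.sin(t)*e2)) for t in np.linspace(0,6.28,40)]);o.append(np.r_[q.min(0),q.max(0)])
    return np.array(o)
def at(r,t=0): return np.array([C[0]-r*.9994,C[1]+r*.035,.06+.02*np.sin(t)])
for r,t in((.1365,0),(.125,0),(.1365,6),(.1365,10),(.130,5)):
    th=np.radians(t);print(r,t);print(sil(at(r,th),[np.sin(th),0,np.cos(th)]).round(1))
```

```text
captop [ 0.4989 -0.0533  0.1723] 0.11781823419042635
0.1365 0
[[296.6 215.6 311.3 228.2]
 [295.6 201.9 311.2 214.9]
 [297.1 193.3 308.8 202.8]
 [325.3 187.7 341.2 203.5]
 [325.7 184.7 342.9 201.8]
 [328.5 184.8 341.6 197.9]]
0.125 0
[[299.8 217.9 314.6 230.6]
 [299.  204.3 314.6 217.3]
 [300.6 195.7 312.4 205.4]
 [325.6 183.2 341.4 199. ]
 [326.  179.8 343.1 196.9]
 [328.8 179.7 341.9 192.7]]
0.1365 6
[[296.6 214.9 311.3 228. ]
 [297.7 202.6 313.3 216.2]
 [300.8 195.1 312.5 205.2]
 [325.4 187.7 341.3 203.4]
 [325.8 181.8 342.9 198.7]
 [328.6 179.6 341.7 192.4]]
0.1365 10
[[296.6 214.5 311.3 227.9]
 [299.1 203.2 314.6 217.1]
 [303.2 196.4 315.  206.9]
 [325.4 187.8 341.3 203.2]
 [325.8 180.  343.  196.5]
 [328.6 176.2 341.8 188.8]]
0.13 5
[[298.4 216.3 313.1 229.4]
 [299.2 203.8 314.8 217.4]
 [302.2 196.1 313.9 206.2]
 [325.5 185.2 341.4 200.8]
 [325.9 179.6 343.  196.4]
 [328.7 177.5 341.8 190.4]]
```

The views show the bottle standing but leaning about 9° inward, its foot edge wedged on the wall. I'll grip the cap, lift it a little, shift it 3 mm inward and set it down.

{"name": "play_rows", "arguments": {
  "moves": [4,40,0,0,0.2,9,80,0,0,0.2,13,120,0,0,0.2,18,160,0,0,0.2,22,200,0,0,0.2,27,240,0,0,0.2,31,275,0,0,0.2,32,285,0,0,0.2]
}}

```text
time_s: 31.13
position: [0.4971, -0.0455, 0.2635]
orientation: [0.018, 1.0, 0.001, 0.0]
ft_force: [-0.0, -0.4, -0.1]
finger_gap: 0.0512
finger_force: 0.0
```

```bash
python3 -c "
from h import *
s=get_state();print(s['position'],s['orientation'])"
```

```text
[ 0.49705783 -0.04549299  0.26349214] [1.82446413e-02 9.99833117e-01 9.31154133e-04 7.13840341e-05]
```

{"name": "play_rows", "arguments": {
  "moves": [0,-4,-25,0,0.2,0,-4,-55,0,0.2,0,-4,-85,0,0.2,0,-4,-105,0,0.2,0,-4,-113,0,0.2,0,-4,-113,0,0,0,-4,-113,0,-0.2,0,-4,-113,0,-0.4],
  "newtons": 20
}}

```text
time_s: 31.8
position: [0.4987, -0.0541, 0.152]
orientation: [0.021, 1.0, -0.0, 0.001]
ft_force: [0.1, 0.0, -0.4]
finger_gap: 0.0284
finger_force: 21.0
```

{"name": "play_rows", "arguments": {
  "moves": [0,0,0,0,-0.4,0,0,0,0,-0.4,0,0,0,0,-0.4,1,0,4,0,-0.4,3,0,8,0,-0.4,3,0,8,0,-0.4,3,0,8,0,-0.4,3,0,8,0,-0.4]
}}

```text
time_s: 32.47
position: [0.5002, -0.0535, 0.1583]
orientation: [0.02, 1.0, 0.0, -0.0]
ft_force: [0.1, 0.5, -1.8]
finger_gap: 0.0284
finger_force: 21.1
```

{"name": "play_rows", "arguments": {
  "moves": [0,0,-3,0,-0.4,0,0,-6,0,-0.4,0,0,-8,0,-0.4,0,0,-8,0,-0.4,0,0,-8,0,-0.32,0,0,-8,0,-0.25,0,0,-8,0,-0.15,0,0,-8,0,0]
}}

```text
time_s: 33.13
position: [0.4999, -0.0535, 0.1499]
orientation: [0.02, 1.0, 0.0, -0.0]
ft_force: [0.0, 0.1, -1.0]
finger_gap: 0.0428
finger_force: 0.0
```

{"name": "play_rows", "arguments": {
  "moves": [0,0,0,0,0.2,0,0,5,0,0.2,0,0,25,0,0.2,0,0,55,0,0.2,0,0,85,0,0.2,0,0,105,0,0.2,0,-30,110,0,0.2,0,-65,110,0,0.2]
}}

```text
time_s: 33.8
position: [0.502, -0.1183, 0.2638]
orientation: [0.018, 1.0, -0.001, 0.003]
ft_force: [1.0, -0.6, -0.1]
finger_gap: 0.0511
finger_force: 0.0
```

{"name": "play_rows", "arguments": {
  "moves": [-3,-35,0,0,0.2,-6,-70,0,0,0.2,-9,-105,0,0,0.2,-12,-140,0,0,0.2,-15,-170,0,0,0.2,-15,-200,0,0,0.2,-15,-220,0,0,0.2,-15,-220,0,0,0.2]
}}

```text
time_s: 34.47
position: [0.4852, -0.3427, 0.2602]
orientation: [0.022, 1.0, -0.001, 0.0]
ft_force: [0.6, -1.0, -0.6]
finger_gap: 0.0509
finger_force: 0.0
```

```bash
cat > chk.py <<'E'
from h import *
a=snapshot("scene");b=snapshot("top")
def show(p,x0,y0,x1,y1):
    im=np.array(p["pixels"])[y0:y1,x0:x1].astype(int)
    for i,row in enumerate(im): print(y0+i,"".join('A' if r>1.5*b+4 and r>g*1.15 else str(min(9,(r+g+b)//60)) for r,g,b in row))
show(a,290,190,320,232);show(b,318,172,350,212)
E
python3 chk.py
```

```text
190 777777777777777777777777777777
191 777777777777777777777777777777
192 777777777777777777777777777777
193 777777777777677777777777777777
194 777777777765345677777777777777
195 777777776520011246777777777777
196 777777763101101114777777777777
197 777777760000111113677777777777
198 777777630000111111477777777777
199 777777611001111111377777777777
200 777777620000001111377777777777
201 777777620010111110377777777777
202 777777720000000000377777777777
203 777777630000000000377777777777
204 777777750000000000377777777787
205 77777775000000000AA57777777888
206 7777775AAA0000000AA36787877777
207 777777AAAAAAA0AAAAAA5877778787
208 777776AAAAAAAAAAAAAA3777777787
209 777775AAAAAAAAAAAAAA3688777787
210 777774AAAAAAAAAAAAAA3677777777
211 777753AAAAAAAAAAAAAA3677777777
212 777522AAAAAAAAAAAAAA2677787777
213 7752222AAAAAAAAAAAAA2577877777
214 7522222AAAAAAAAAAAA22577778777
215 52222222AAAAAAAAA2322578877887
216 2222222222A2AAAA22322588877777
217 222222222222222222222477777778
218 222222222223223222222356878777
219 322222222222333322222234677777
220 322222222332232322222333357777
221 32223332222
[... 1149 characters left out ...]
3 777777775AAA22222222222223556555
194 777777775AAA222222222222A4556555
195 7777777753AAA2222222222AA4556565
196 7777777753AAAA222222223334555655
197 77777777543AAAA233232AA344556556
198 777777775444AAAAAAAAAAA454555567
199 7777777765443AAAAAAAA33455655566
200 77777777655433344333344546665555
201 77777766546544334333455544555555
202 77777766666665555556666666666555
203 77777765666666666667777776665666
204 67777764444444444445555555566777
205 66666666666665555555555555577776
206 76556666666666777777776666666666
207 77776666665655566666566655566667
208 77777777777666544456666666777777
209 77777777777777755567777777777777
210 77777777777777655567777777777777
211 77777777777777655567777777777777
```

Upright now: cap and foot outlines match the upright prediction to within 1 px in both views. As a last check that the plunger is home, I'll touch the knob lightly, since its top should be at 122 mm.

{"name": "play_rows", "arguments": {
  "moves": [15,39,0,0,-0.5,30,77,0,0,-1,45,116,0,0,-1,60,154,0,0,-1,75,193,0,0,-1,90,231,0,0,-1,105,270,0,0,-1,120,308,0,0,-1]
}}

```text
time_s: 35.23
position: [0.6048, -0.0269, 0.2608]
orientation: [0.019, 1.0, 0.0, -0.0]
ft_force: [0.3, -0.9, -0.1]
finger_gap: 0.0003
finger_force: 0.0
```

{"name": "play_rows", "arguments": {
  "moves": [18,43,0,0,-1,18,43,-25,0,-1,18,43,-50,0,-1,18,43,-75,0,-1,18,43,-95,0,-1,18,43,-110,0,-1,18,43,-118,0,-1,18,43,-118,0,-1]
}}

```text
time_s: 35.9
position: [0.6209, 0.0137, 0.1402]
orientation: [0.02, 1.0, 0.0, -0.002]
ft_force: [-0.8, 0.0, 0.0]
finger_gap: -0.0004
finger_force: 0.0
```

Nothing at 140 mm. I go slowly down.

{"name": "play_rows", "arguments": {
  "moves": [3,0,-2,0,-1,3,0,-4,0,-1,3,0,-6,0,-1,3,0,-8,0,-1,3,0,-10,0,-1,3,0,-12,0,-1,3,0,-13,0,-1,3,0,-14,0,-1]
}}

```text
time_s: 36.57
position: [0.6262, 0.0124, 0.1281]
orientation: [0.02, 1.0, 0.0, -0.0]
ft_force: [0.1, 0.4, 0.0]
finger_gap: 0.0001
finger_force: 0.0
```

{"name": "play_rows", "arguments": {
  "moves": [0,0,-1,0,-1,0,0,-2,0,-1,0,0,-3,0,-1,0,0,-4,0,-1,0,0,-5,0,-1,0,0,-5,0,-1,0,0,-5,0,-1,0,0,-5,0,-1]
}}

```text
time_s: 37.23
position: [0.6263, 0.0124, 0.1234]
orientation: [0.02, 1.0, -0.0, 0.0]
ft_force: [1.3, 0.1, -0.0]
finger_gap: -0.0001
finger_force: 0.0
```

The knob top is below 123.4 mm, so the plunger is home (riding on the ring it would be at 133 mm). I retreat and hand in.

{"name": "play_rows", "arguments": {
  "moves": [0,0,25,0,-1,0,0,55,0,-1,0,0,85,0,-1,0,0,115,0,-1,0,0,135,0,-1,0,0,140,0,-1,0,0,140,0,-1,0,0,140,0,-1]
}}

```text
time_s: 37.9
position: [0.6259, 0.0125, 0.2624]
orientation: [0.02, 1.0, 0.0, -0.0]
ft_force: [-0.3, 0.6, -0.3]
finger_gap: 0.0003
finger_force: 0.0
```

```bash
python3 -c "
from h import *
p=snapshot('scene')
print([(np.round(r['xy']).tolist(),round(r['conf'],2)) for r in search_frame('fallen_bottle',p)+search_frame('jar0',p)])
print(get_state()['position'],job_done())"
```

```text
[([303.0, 212.0], 0.87), ([190.0, 236.0], 0.83), ([292.0, 253.0], 0.86), ([342.0, 202.0], 0.81), ([398.0, 255.0], 0.76), ([349.0, 298.0], 0.63)]
the job is handed in; nothing more can be done
[0.62497981 0.01252758 0.26083811] None
```

The job is handed in at about 38 s: the carousel turned about 1.2 rad clockwise with its plunger home, the fallen bottle stands upright at the rim end of its bay, and the four jars are still standing.

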